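Find the finished leg socket with a depth rod

ROBOT

A 6-joint arm with a two-finger parallel gripper is mounted at the origin on the work surface. World frame = base frame: x ahead of the robot, y to its left, z up, the work surface at z = 0. Lengths are in m, angles in rad, forces in N, time in s.
With the tool pointing down it reaches from about 0.35 to 0.85 m from the base axis. Payload 8.1 kg.
Tool frame: the origin (TCP) lies midway between the tips of the shut fingers; the grasp point (between the pads) lies bot.grip_point_offset behind it (bot.grip_point_offset is the distance from the TCP to the grasp point, in m); z points along the fingers, y is the direction in which the jaws open and shut (so a half turn about z gives the same grasp; the last joint's range is limited). The gripper opens to 85 mm and grips with 20 to 120 N. Pads are 22 mm wide; open, the fingers measure 114 mm over their backs; the gripper's body (76 mm by 85 mm) begins 54 mm behind the grasp point. The pads swing forward as they close: fully open they stand 13 mm farther back than shut.
Start: joints at [-0.085, 0.13, 1.488, -0, 1.523, -0.085], TCP at [0.6, 0, 0.231] pointing down, gripper open.
Joint ranges: [-2.96, 2.96], [-0.89, 2.26], [0.02, 2.5], [-1.34, 4.48], [0, 2.73], [-2.66, 2.66]. Speed limits (rad/s): [2.39, 2.39, 2.79, 3.14, 3.14, 3.14].

INTERFACE

Orientations are given as a unit quaternion [x, y, z, w].
In Python, from rig import telemetry, camera, camera_info, order, bot gives the robot as it stands. The module is installed in compiled form; this text tells all that it offers.
- The arm moves only by the shell command python3 -m handwheel 'ROWS'. ROWS is JSON, a list of rows, each a list of 3 entries, a list of its own where there are three numbers: the gripper command: -1 is shut, 1 is fully open, values between are in proportion, then the shift along the tool's x, y, z in m, then the turn about the tool's z in rad. In form: [[jaw, [dx, dy, dz], twist], ...]. A call has 1 to 8 rows; each row shifts and turns the commanded pose from where the row before left it, along the tool's axes as they then stand; what a row does not reach is not made up. A row lasts 1/12 s, in which the tool goes at most 41.7 mm and 7.16 degrees, less where a joint would pass 70% of its speed; a pose out of reach is approached as far as the arm can. A call with a gripper value outside its range is refused whole. The fingers move at their own pace and stop on an object; the grip force is fixed at half the most. Time passes only in rows, so rows that do not move let the fingers close. It gives the time, the measured TCP pose, the force and the opening at its end, in the units of the state.
- telemetry.get_state(): the state, without advancing time (a new reading comes with each control period).
- camera(name): name is "scene" or "side" or "wrist"; returns the picture (384x512x3 uint8, red, green, blue); there is no depth.
- camera_info(name): a dict with "mtx" (3x3 intrinsics, pixels), "origin" and "orientation" of the camera in the world; the wrist camera has in their place "mount" (4x4, takes a point from camera to tool coordinates, whose origin is the TCP and whose axes are the flange's). Camera axes: x right, y down, z forward; pixel columns grow to the right and rows downward; lengths in m; the calibration is good to about 2 mm. A picture is of the moment at which its call begins: read the wrist's pose just before it. camera_info takes no time and is no camera call.
- order.sign_off(): hands the job in, once; it reports no verdict.
The state is a dict: "t": time; "joints": joint angles; "joint_vel": joint speeds; "joint_efforts": joint torques, N m; "eef_pos": TCP position; "ee_rot": TCP orientation; "wrist_force": force on the tool from outside, world axes, zero at the start; "wrist_torque": the same for the moment, N m; "width": finger opening in m.
Only numpy, scipy, OpenCV 4.12 (cv2) and the standard library are available. Lean on these libraries where they do the work, as an engineer would, in place of code of your own. Each camera call takes 0.05 s, during which the arm holds its last target.

TASK

One of the three leg sockets in the square wooden easel hub has been drilled to full depth, the others are not finished, and the outside does not show which: find it with the depth rod. Take the rod from its stand by the handle and push it down into a socket until it bottoms, pressing it home with about 15 N but never more than 35 N; if its black band still shows above the hub's top, pull it out and try another socket. Leave the rod standing in the finished socket with the band sunk below the hub's top, let go, and do not disturb the other things on the bench.

Things in the scene. Friction and masses are not known exactly. Their poses are not given: they have to be found in the camera images.
- rod: the depth rod: a plain steel rod 12 mm thick and 90 mm long, whose last 2 mm taper at 45 degrees to an 8 mm flat tip, with a round wooden handle on top, 22 mm thick and 45 mm long (135 mm in all, about 0.1 kg). It starts standing upright in the stand, tip down, 35 mm deep. Origin at the centre of its tip, z along the rod towards the handle
- rod_tip (a point): centre of the rod's tip
- rod_mark (a point): the depth mark: on the rod's axis 42 mm above the tip, at the upper edge of the narrow black band (3 mm high) round the rod
- rod_grip (a point): middle of the wooden handle, on the axis, 113 mm above the tip
- stand: dark wooden stand, fixed, 60 x 150 x 50 high, with two loose blind holes 35 mm deep in its top: 13.5 mm wide at y = -42 mm (the rod's) and 19.5 mm wide at y = +42 mm (holding the plain dowel); origin under its centre, z up
- hub: the easel hub: a square block of plain wood, fixed, 130 x 130 x 74 high; origin under its centre, z up, top face 74 mm above the origin. Three upright round blind sockets in its top, in a triangle 61 mm apart, 13 mm wide, alike from outside. A finished one is 44 to 56 mm deep (the band sinks below the top), unfinished ones 32 to 39; which is which is not given
- socket0 (a point): centre of the mouth of one socket, level with the hub's top. In every socket, 13 mm down, two small sprung brass balls grip the rod: it does not fall in by its own weight, takes about 2 to 5 N to slide in or out, and stays where it is left. On the bottom it stops hard; over 35 N between rod and hub damages the hub
- socket1 (a point): centre of the mouth of another socket, likewise
- socket2 (a point): centre of the mouth of the third socket, likewise
- tin: small round steel tin, 44 mm across, 35 high; origin under its centre
- dowel: plain round wooden dowel, 18 mm thick, 90 long, no handle and no band, standing in the stand's other hole; origin at its foot
- screwdriver: screwdriver lying on the bench, 190 mm long, about 30 mm high
- glue: white glue bottle, 56 mm across, about 150 high; origin under its centre
- cork_block: cork sanding block 70 x 110 x 35; origin under its centre
- tape: roll of paper tape lying flat, 90 mm across, 25 high; origin under its centre
- corner: L-shaped sample of a dark wooden frame corner, legs about 130 mm, 31 high; origin under the corner
- mug: white mug, 80 mm across, 90 high; origin under its centre

How it is judged:
On the way, in this order (a step that is already met when the one before it is completed fails the run):
1. the rod has been lifted clear of the stand (height (world z) of rod_tip above 0.08 m), for 0.1 s.
2. the rod has been pressed home in a finished socket: its mark below the hub's top and more than 12 N between rod and hub ((horizontal distance between rod_tip and socket0 below 0.004 m or horizontal distance between rod_tip and socket1 below 0.004 m or horizontal distance between rod_tip and socket2 below 0.004 m) and z of rod_mark in the frame of hub below 0.074 m and contact force between rod and hub above 12 N).
At the end, for the whole second after the job is handed in: The rod stands upright (within 0.1 rad) and still in one of the hub's sockets, its tip within 4 mm of the socket's axis, so deep that its mark (upper edge of the band) is below the hub's top face, which only a finished socket allows, and released ((horizontal distance between rod_tip and socket0 below 0.004 m or horizontal distance between rod_tip and socket1 below 0.004 m or horizontal distance between rod_tip and socket2 below 0.004 m) and z of rod_mark in the frame of hub below 0.074 m and angle between rod's own z axis and vertical below 0.1 rad and linear speed of rod below 0.02 m/s); the robot touches nothing.
It fails at once if the rod is forced: more than 35 N between rod and hub (contact force between rod and hub above 35 N).
It fails at once if another thing on the bench is moved by more than 30 mm (distance of any of tin, dowel, screwdriver, glue, cork_block, tape, corner, mug from where it was at the start of the episode above 0.03 m).
It also fails if it takes over 67 s, if anything falls off the work surface, if the arm or the gripper's body presses on something with over 40 N, if the wrist force passes 120 N, or if a joint passes its speed limit or range.

## Working session

There is one attempt and no reset: what is moved stays moved. The work goes in short steps, Python scripts to look and compute and a shell command to move; the robot and the scene stay as the last step left them, time stands still between calls to the robot, and variables do not carry over. Pictures are saved under pics/ and viewed, and the job is handed in when it is done.

```bash
mkdir -p pics; python3 - <<'E'
from rig import telemetry, camera, camera_info, bot
import cv2
s=telemetry.get_state();print(s);print(bot.grip_point_offset)
for n in("scene","side","wrist"):
    cv2.imwrite(f"pics/{n}0.png",camera(n)[:,:,::-1]);print(n,camera_info(n))
E
```

```text
{'t': 0.0, 'joints': array([-8.53837412e-02,  1.31205586e-01,  1.48927480e+00,  1.52302893e-05,
        1.52299626e+00, -8.54046387e-02]), 'joint_vel': array([ 8.89275973e-06,  9.36724115e-04,  7.87790577e-04, -2.68583060e-03,
       -1.22302197e-04,  2.53357576e-04]), 'joint_efforts': array([-1.90700346e-03, -5.69404185e+01, -5.00557995e+01, -2.19391650e-04,
        1.44415747e-02,  7.24149572e-05]), 'eef_pos': array([5.99450708e-01, 8.46824564e-05, 2.30220360e-01]), 'ee_rot': array([ 7.07099341e-01,  7.07113593e-01, -6.01035735e-04, -7.25375682e-04]), 'wrist_force': array([-0.36179785, -0.44420607,  0.5546125 ]), 'wrist_torque': array([ 0.01650281, -0.02051619, -0.02075705]), 'width': 0.08551927172623815}
0.0187
scene {'mtx': array([[369.07798774,   0.        , 247.88067025],
       [  0.        , 369.07798774, 191.96479764],
       [  0.        ,   0.        ,   1.        ]]), 'origin': array([1.1262898 , 0.46466389, 0.79279011]), 'orientation': array([ 0.36024943,  0.83819863, -0.38049329, -0.15122253])}
side {'mtx': array([[472.52861471,   0.        , 254.40602089],
       [  0.        , 472.52861471, 187.49323567],
       [  0.        ,   0.        ,   1.        ]]), 'origin': array([0.0616056 , 0.69216245, 0.82488907]), 'orientation': array([-0.26124101,  0.86014209, -0.4160275 ,  0.13722188])}
wrist {'mtx': array([[331.75416711,   0.        , 255.7600459 ],
       [  0.        , 331.75416711, 189.52284161],
       [  0.        ,   0.        ,   1.        ]]), 'mount': array([[ 1.60527022e-05, -9.62910313e-01, -2.69821660e-01,
         6.79991885e-02],
       [ 9.99999983e-01,  6.53132921e-05, -1.73589254e-04,
         9.75979844e-06],
       [ 1.84773824e-04, -2.69821652e-01,  9.62910298e-01,
        -1.40993823e-01],
       [ 0.00000000e+00,  0.00000000e+00,  0.00000000e+00,
         1.00000000e+00]])}
```

View pics/scene0.png

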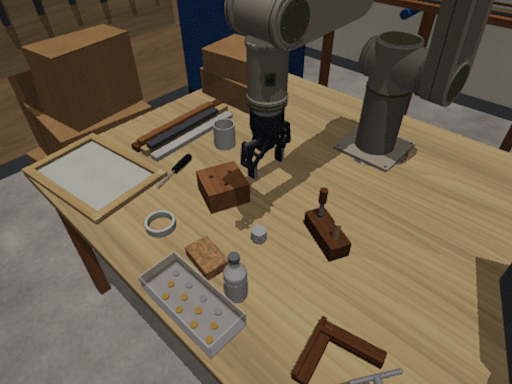

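View pics/side0.png

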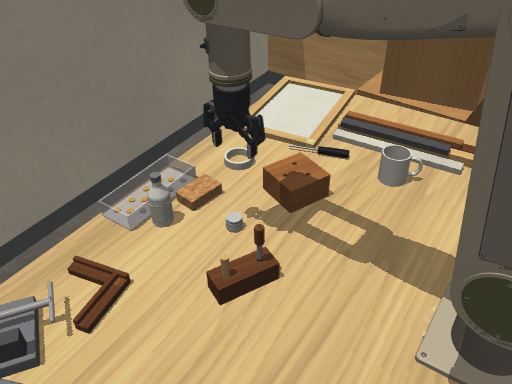

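View pics/wrist0.png

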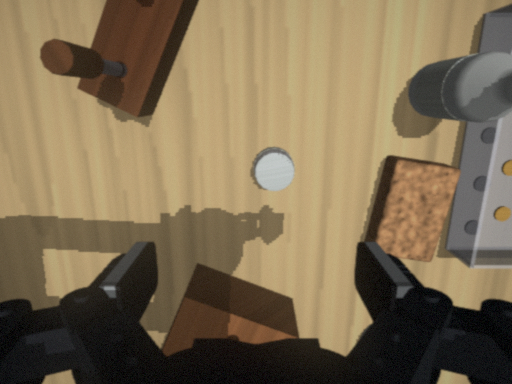

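```bash
cat > h.py <<'E'
import numpy as np, cv2
from scipy.spatial.transform import Rotation as R
from rig import telemetry, camera, camera_info, bot
def cam(n,s=None):
    i=camera_info(n);K=i['mtx']
    if n=='wrist':
        M=i['mount'];Rt=R.from_quat(s['ee_rot']).as_matrix()
        return K,s['eef_pos']+Rt@M[:3,3],Rt@M[:3,:3]
    return K,i['origin'],R.from_quat(i['orientation']).as_matrix()
def ray(n,uv,s=None):
    K,o,Rc=cam(n,s);d=Rc@np.linalg.solve(K,[uv[0],uv[1],1]);return o,d/np.linalg.norm(d)
def plane(n,uv,z,s=None):
    o,d=ray(n,uv,s);return o+d*(z-o[2])/d[2]
def proj(n,p,s=None):
    K,o,Rc=cam(n,s);q=K@(Rc.T@(np.array(p)-o));return q[:2]/q[2]
def two(rays):
    A=np.zeros((3,3));b=np.zeros(3)
    for o,d in rays:
        P=np.eye(3)-np.outer(d,d);A+=P;b+=P@o
    x=np.linalg.solve(A,b);return x,[np.linalg.norm(np.cross(x-o,d)) for o,d in rays]
def crop(f,x,y,w,h,k,out):
    im=cv2.imread(f)[y:y+h,x:x+w];cv2.imwrite(out,cv2.resize(im,None,fx=k,fy=k,interpolation=cv2.INTER_CUBIC))
E
python3 - <<'E'
from h import *
a=cv2.imread('pics/scene0.png');b=cv2.imread('pics/side0.png')
def z(im,x,y,w,h,k): return cv2.resize(im[y:y+h,x:x+w],(w*k,h*k),interpolation=cv2.INTER_CUBIC)
# 4 crops 80x60 x5 -> 400x300
o=np.vstack([np.hstack([z(a,185,155,80,60,5),z(a,290,180,80,60,5)]),np.hstack([z(b,256,150,80,60,5),z(b,205,220,80,60,5)])])
cv2.imwrite('pics/crops0.png',o)
E
```

```text
(no output)
```

View pics/crops0.png

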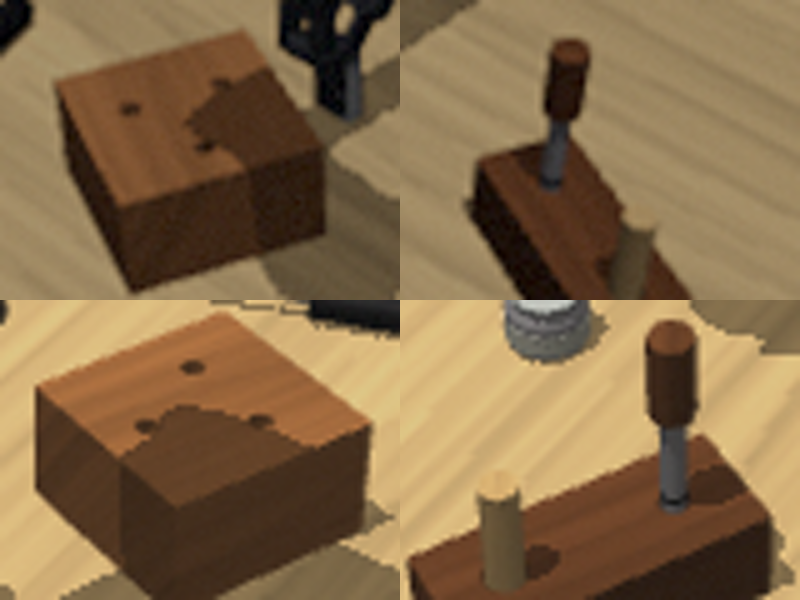

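```bash
python3 - <<'E'
from h import *
np.set_printoptions(precision=4,suppress=True)
s=telemetry.get_state()
t=[(323.8,189),(259.2,227)]
print('top',two([ray('scene',t[0]),ray('side',t[1])]),plane('scene',t[0],.15),plane('side',t[1],.15))
# rod at stand-top
print('foot',plane('scene',(290+151/5,180+187/5),.05),plane('side',(205+274/5,220+207/5),.05))
print('wrist top',plane('wrist',(58,57),.15,s))
for uv in[(211,176.6),(229,171.8),(226.2,184.2)]:print('sc',plane('scene',uv,.074))
for uv in[(294.4,163.4),(285,175),(308.2,174.4)]:print('si',plane('side',uv,.074))
for n,uv in(('tin',(259,237)),('mug',(225,133)),('glue',(235,290)),('corner',(322,322))):print(n,plane('scene',uv,.03))
E
```

```text
top (array([0.4736, 0.0927, 0.151 ]), [np.float64(0.0003202009389240158), np.float64(0.00032020093892403865)]) [0.4723 0.0917 0.15  ] [0.4742 0.0922 0.15  ]
foot [0.4765 0.0965 0.05  ] [0.4719 0.0954 0.05  ]
wrist top [0.476  0.0918 0.15  ]
sc [ 0.5816 -0.2404  0.074 ]
sc [ 0.5276 -0.2166  0.074 ]
sc [ 0.5747 -0.1796  0.074 ]
si [ 0.5824 -0.2413  0.074 ]
si [ 0.5762 -0.1815  0.074 ]
si [ 0.5257 -0.2173  0.074 ]
tin [0.6333 0.0087 0.03  ]
mug [ 0.3375 -0.4403  0.03  ]
glue [0.7959 0.0806 0.03  ]
corner [0.7212 0.28   0.03  ]
```

```bash
python3 -m handwheel '[[1,[0.0235,-0.0315,0],0],[1,[0.0235,-0.0315,0],0],[1,[0.0235,-0.0315,0],0],[1,[0.0235,-0.0315,0],0],[1,[0,0,0],0],[1,[0,0,0],0]]'
python3 - <<'E'
from h import *
s=telemetry.get_state();print(s['eef_pos'],s['ee_rot'],s['wrist_force'])
cv2.imwrite('pics/w1.png',camera('wrist')[:,:,::-1])
print(proj('wrist',[.474,.093,.15],s),proj('wrist',[.474,.093,.105],s))
E
```

```text
t: 0.65
eef_pos: [0.4727, 0.0951, 0.2312]
ee_rot: [0.706, 0.708, 0.0, 0.0]
wrist_force: [0.5, -0.3, -0.2]
width: 0.0858
[0.47273406 0.09507219 0.23117147] [7.06219070e-01 7.07993376e-01 5.58639686e-05 4.78323093e-05] [ 0.48584124 -0.3161837  -0.21685854]
[257.58810861 200.25490694] [257.30343869 183.98554106]
```

View pics/w1.png

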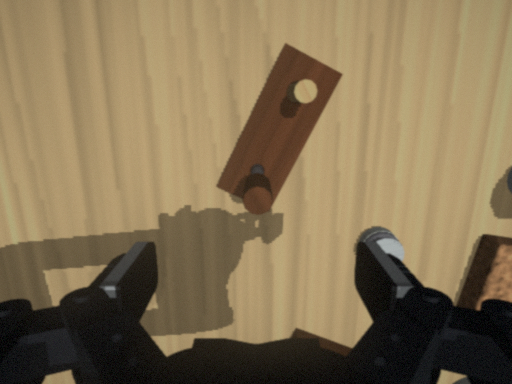

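The handle's top is at pixel (257,200), which matches the triangulated (0.474, 0.093). Next I descend and grip.

```bash
python3 -m handwheel '[[1,[-0.002,0.0013,0.02],0],[1,[0,0,0.03],0],[1,[0,0,0.03],0],[1,[0,0,0.03],0],[1,[0,0,0.012],0],[1,[0,0,0],0],[1,[0,0,0],0]]'
python3 -m handwheel '[[-1,[0,0,0],0],[-1,[0,0,0],0],[-1,[0,0,0],0],[-1,[0,0,0],0],[-1,[0,0,0],0],[-1,[0,0,0],0],[-1,[0,0,0],0],[-1,[0,0,0],0]]'
```

```text
t: 1.28
eef_pos: [0.4757, 0.0915, 0.1095]
ee_rot: [0.707, 0.707, -0.0, -0.0]
wrist_force: [-0.6, -0.5, -0.1]
width: 0.0852
t: 1.95
eef_pos: [0.4753, 0.0921, 0.1102]
ee_rot: [0.707, 0.707, 0.0, -0.0]
wrist_force: [-2.7, -0.8, 6.6]
width: 0.0206
```

```bash
python3 -m handwheel '[[-1,[0,0,-0.01],0],[-1,[0,0,-0.02],0],[-1,[0,0,-0.03],0],[-1,[0,0,-0.04],0],[-1,[0,0,-0.02],0],[-1,[0,0,0],0],[-1,[0,0,0],0]]'
python3 - <<'E'
from h import *
s=telemetry.get_state();print(s['eef_pos'],s['width'],s['wrist_force'])
for n in('scene','side'):cv2.imwrite(f'pics/{n}2.png',camera(n)[:,:,::-1])
a=cv2.imread('pics/scene2.png');b=cv2.imread('pics/side2.png')
cv2.imwrite('pics/c2.png',np.hstack([cv2.resize(x[y0:y0+120,x0:x0+80],(400,600),interpolation=cv2.INTER_CUBIC) for x,x0,y0 in((a,285,110),(b,215,150))]))
E
```

```text
t: 2.53
eef_pos: [0.4764, 0.0921, 0.2314]
ee_rot: [0.707, 0.707, 0.001, 0.001]
wrist_force: [-0.4, 0.3, -1.1]
width: 0.0203
[0.47636476 0.09214762 0.23140518] 0.020346198414595385 [-0.36190421  0.32265291 -1.08843676]
```

View pics/c2.png

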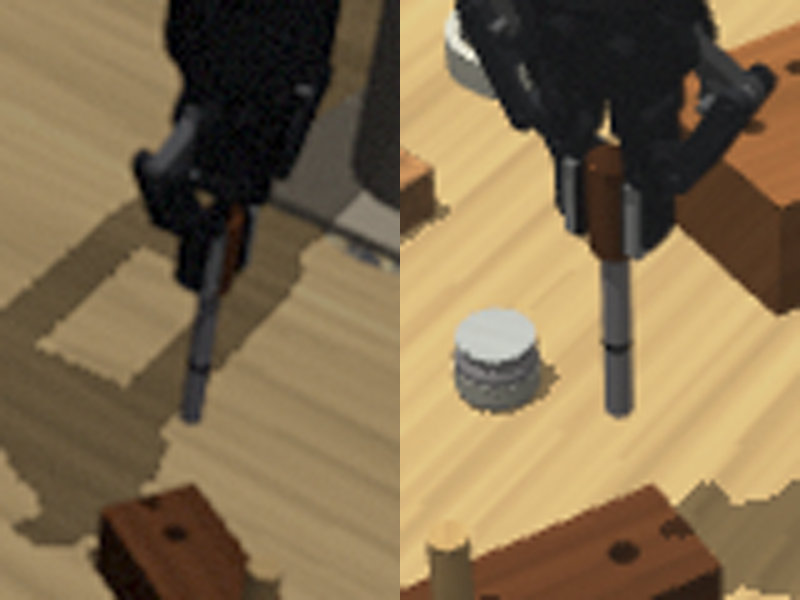

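```bash
python3 - <<'E'
from h import *
np.set_printoptions(precision=4,suppress=True)
s=telemetry.get_state();print(s['eef_pos'])
t=two([ray('scene',(285+191/5,110+416/5)),ray('side',(215+219/5,150+411/5))]);print('tip',t)
m=two([ray('scene',(285+199/5,110+369/5)),ray('side',(215+216/5,150+348/5))]);print('mark',m)
print('dz expected', s['eef_pos'][2]+.0187-.113)
for dz in(0,.0405,.09):
  p=[.4755,.092,.1375+dz]; print(dz,(proj('scene',p)-[285,110])*5,(proj('side',p)-[215,150])*5)
E
```

```text
[0.4746 0.092  0.2282]
tip (array([0.4742, 0.0934, 0.1367]), [np.float64(0.0006132975213303804), np.float64(0.0006132975213303548)])
mark (array([0.4753, 0.0939, 0.1713]), [np.float64(0.0001835589690888054), np.float64(0.0001835589690886191)])
dz expected 0.13391702339116263
0 [188.149  415.9024] [219.0033 405.3089]
0.0405 [197.1247 357.2692] [217.7281 333.4463]
0.09 [208.8112 280.9274] [216.0779 240.445 ]
```

```bash
python3 -m handwheel '[[-1,[-0.0342,0.0126,0],0],[-1,[-0.0342,0.0126,0],0],[-1,[-0.0342,0.0126,0],0],[-1,[-0.0342,0.0126,0],0],[-1,[-0.0342,0.0126,0],0],[-1,[-0.0342,0.0126,0],0],[-1,[-0.0342,0.0126,0],0],[-1,[-0.0342,0.0126,0],0]]'
python3 -m handwheel '[[-1,[0,0,0.02],0],[-1,[0,0,0.025],0],[-1,[0,0,0],0],[-1,[0,0,0],0]]'
cat > look.py <<'E'
from h import *
import sys
np.set_printoptions(precision=4,suppress=True)
k=sys.argv[1]
P=[]
for i in range(2):
    P.append(telemetry.get_state()['eef_pos'])
    for n in('scene','side'):
        im=camera(n)[:,:,::-1]; cv2.imwrite(f'pics/{n}{k}.png',im)
P.append(telemetry.get_state()['eef_pos']);print(np.array(P),telemetry.get_state()['t'])
a=cv2.imread(f'pics/scene{k}.png');b=cv2.imread(f'pics/side{k}.png')
cv2.imwrite(f'pics/c{k}.png',np.hstack([cv2.resize(x[y0:y0+120,x0:x0+80],(400,600),interpolation=cv2.INTER_CUBIC) for x,x0,y0 in((a,190,110),(b,256,100))]))
E
python3 look.py 3
```

```text
t: 3.3
eef_pos: [0.5753, -0.183, 0.2267]
ee_rot: [0.707, 0.707, -0.001, -0.002]
wrist_force: [0.6, 0.1, -1.5]
width: 0.0204
t: 3.63
eef_pos: [0.5736, -0.1807, 0.1806]
ee_rot: [0.707, 0.707, -0.001, -0.004]
wrist_force: [0.2, 0.2, -0.2]
width: 0.0208
[[ 0.5736 -0.1807  0.1806]
 [ 0.576  -0.1811  0.1846]
 [ 0.5769 -0.1814  0.186 ]] 3.8333
```

View pics/c3.png

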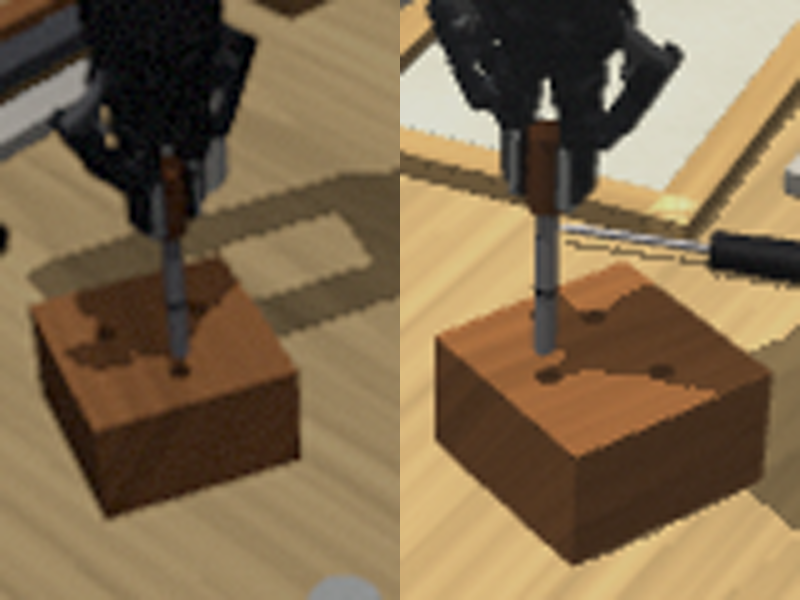

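```bash
python3 - <<'E'
from h import *
np.set_printoptions(precision=4,suppress=True)
f=lambda a,b,c,d:two([ray('scene',(190+a/5,110+b/5)),ray('side',(256+c/5,100+d/5))])
print('tip',f(179,360,145,353));print('sock',f(180,371,149,376))
print('mark',f(176,305,145,294))
print(telemetry.get_state()['wrist_force'])
E
```

```text
tip (array([ 0.5767, -0.1796,  0.0868]), [np.float64(0.002451783607196889), np.float64(0.0024517836071970066)])
sock (array([ 0.5741, -0.1816,  0.0734]), [np.float64(0.0007261970994131701), np.float64(0.000726197099413144)])
mark (array([ 0.5761, -0.1783,  0.1272]), [np.float64(0.0009628996113618399), np.float64(0.0009628996113617942)])
[ 0.129   0.1418 -0.5811]
```

```bash
python3 - <<'E'
from h import *
np.set_printoptions(precision=1,suppress=True,linewidth=200)
a=cv2.imread('pics/scene3.png');b=cv2.imread('pics/side3.png')
for im,xs,rows in((a,(218,234),range(160,189)),(b,(277,294),range(150,179))):
    print('cols',xs)
    for r in rows:
        # R-B: wood is brown (high), rod grey (low)
        d=im[r,xs[0]:xs[1]].astype(int);print(r,' '.join('%3d/%3d'%(p[2]-p[0],p.sum()//3) for p in d))
E
```

```text
cols (218, 234)
160  37/ 71  35/ 68  38/ 69  39/ 71  18/ 54   0/ 40  -1/ 43  -1/ 41  28/ 64  39/ 72  36/ 77  38/ 75  41/ 75  46/ 92  50/ 89  47/ 76
161  38/ 71  36/ 69  34/ 71  39/ 73  20/ 55   0/ 43  -1/ 43  -1/ 43  26/ 62  49/101  50/ 95  48/ 83  44/ 71  48/ 78  49/ 79  48/ 65
162  38/ 74  39/ 71  35/ 72  37/ 72  20/ 56  -1/ 50  -2/ 53  -1/ 57  21/ 61  50/ 88  50/ 82  50/ 71  46/ 58  48/ 44  44/ 45  46/ 44
163  41/ 74  39/ 74  39/ 71  40/ 68  21/ 54   4/ 50  -2/ 58  -2/ 58  21/ 53  41/ 47  47/ 43  46/ 44  47/ 45  40/ 47  49/ 48  50/ 44
164  39/ 68  38/ 66  37/ 60  42/ 54  24/ 46   3/ 52  -1/ 59  -1/ 60  15/ 48  43/ 45  51/ 44  46/ 48  47/ 46  47/ 44  52/ 43  47/ 50
165  41/ 50  42/ 44  41/ 42  45/ 42  27/ 45   3/ 52  -1/ 60  -3/ 60  10/ 51  37/ 47  47/ 48  48/ 48  47/ 46  44/ 50  45/ 47  49/ 50
166  41/ 47  43/ 41  43/ 44  47/ 42  27/ 48   7/ 51  -1/ 60   0/ 57  11/ 52  41/ 43  51/ 44  47/ 51  47/ 48  48/ 46  49/ 42  44/ 50
167  46/ 45  41/ 45  41/ 44  43/ 45  32/ 44   4/ 51  -1/ 60  -1/ 57   7/ 50  35/ 49  46/ 47  50/ 45  43/ 51  46/ 49  47/ 48  48/ 48
168  46/ 43  46/ 43  43/ 45 
[... 6119 characters left out ...]

174  91/ 98  91/ 98  92/ 99  95/100  95/100  89/ 99  60/ 68  46/ 53  35/ 44  37/ 44  42/ 51  53/ 62  59/ 67  59/ 67  65/ 73 101/109 102/108
175  94/ 99  94/101  94/ 99  91/101  94/101  92/ 99  47/ 53  35/ 45  35/ 44  36/ 43  39/ 45  61/ 70 102/109 102/108 101/108 101/107  99/106
176  92/100  91/100  93/100  95/102  98/104  99/106  89/ 99  54/ 61  53/ 61  56/ 63  73/ 80 101/109 100/110  98/108  99/107  99/107 100/107
177  94/101  95/103  97/104 101/106 101/108 102/109 103/110 104/110 103/110 100/109 101/109 102/107 101/107 101/106 100/108 100/110 103/110
178 100/106 100/110 102/110 103/110 103/110 103/110 103/110 102/109  99/109 101/106 101/108 102/108 101/108 103/110 103/111 103/110 100/108
```

```bash
cat > lat.py <<'E'
from h import *
import sys
# args: socket xy, scene col offset, side col offset (socket minus rod axis at socket's mouth level), px
def shift(p,do):
    J=[];
    for n in('scene','side'):
        q=proj(n,p);v=proj(n,[p[0],p[1],p[2]+.03])-q;v/=np.linalg.norm(v);nn=np.array([-v[1],v[0]]); nn*=np.sign(nn[0])
        J.append([nn@(proj(n,np.add(p,e))-q)/.001 for e in([.001,0,0],[0,.001,0])]);print(n,'axis dir',v,q)
    return np.linalg.solve(np.array(J),do)
if __name__=='__main__':
    a=list(map(float,sys.argv[1:]));print(shift([a[0],a[1],.074],a[2:4])*1000,'mm')
E
python3 lat.py .5755 -.1805 0 .75;python3 lat.py .5755 -.1805 .1 .0
```

```text
scene axis dir [-0.07915933 -0.99686198] [225.79421671 184.19982159]
side axis dir [ 0.02640096 -0.99965143] [285.01101687 175.27930724]
[-1.36815464 -1.60257683] mm
scene axis dir [-0.07915933 -0.99686198] [225.79421671 184.19982159]
side axis dir [ 0.02640096 -0.99965143] [285.01101687 175.27930724]
[-0.16110628  0.27334171] mm
```

```bash
python3 -m handwheel '[[-1,[-0.0019,-0.0013,0],0],[-1,[0,0,0.006],0],[-1,[0,0,0],0],[-1,[0,0,0],0],[-1,[0,0,0],0]]'
python3 look.py 4; python3 - <<'E'
from h import *
a=cv2.imread('pics/scene4.png');b=cv2.imread('pics/side4.png')
cv2.imwrite('pics/d4.png',np.hstack([cv2.resize(x[y0:y0+45,x0:x0+30],(400,600),interpolation=cv2.INTER_NEAREST) for x,x0,y0 in((a,211,150),(b,270,140))]))
E
```

```text
t: 4.25
eef_pos: [0.5747, -0.1834, 0.1782]
ee_rot: [0.707, 0.707, -0.0, -0.0]
wrist_force: [-0.0, -0.2, -2.0]
width: 0.0204
[[ 0.5747 -0.1834  0.1782]
 [ 0.5748 -0.1835  0.1784]
 [ 0.5749 -0.1835  0.1784]] 4.45
```

View pics/d4.png

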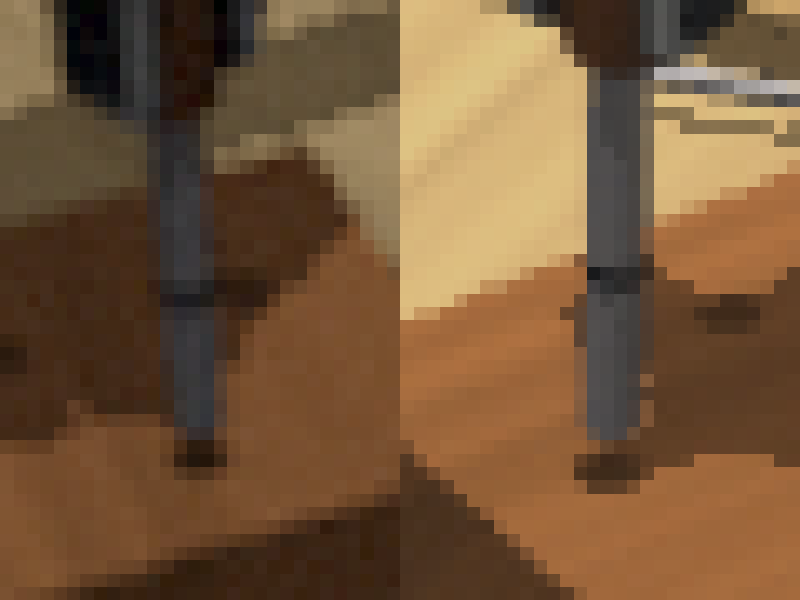

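Both views show the rod's axis over the socket. Now I descend in small steps.

```bash
python3 -m handwheel '[[-1,[0,0,0.004],0],[-1,[0,0,0.004],0],[-1,[0,0,0.002],0],[-1,[0,0,0],0]]'
python3 -m handwheel '[[-1,[0,0,0.001],0],[-1,[0,0,0.001],0],[-1,[0,0,0],0]]'
```

```text
t: 4.78
eef_pos: [0.5743, -0.1833, 0.1671]
ee_rot: [0.707, 0.707, -0.0, -0.001]
wrist_force: [0.4, 0.1, -1.5]
width: 0.0206
t: 5.03
eef_pos: [0.5747, -0.1835, 0.1661]
ee_rot: [0.707, 0.707, -0.0, -0.0]
wrist_force: [-0.4, 0.2, -0.8]
width: 0.0208
```

```bash
python3 -m handwheel '[[-1,[0,0,0.001],0],[-1,[0,0,0.001],0],[-1,[0,0,0],0]]'
```

```text
t: 5.28
eef_pos: [0.5747, -0.1835, 0.1641]
ee_rot: [0.707, 0.707, -0.0, -0.0]
wrist_force: [-0.5, 0.2, -1.1]
width: 0.0209
```

```bash
python3 -m handwheel '[[-1,[0,0,0.001],0],[-1,[0,0,0.001],0],[-1,[0,0,0],0]]'
```

```text
t: 5.53
eef_pos: [0.5747, -0.1834, 0.162]
ee_rot: [0.707, 0.707, -0.0, -0.0]
wrist_force: [-1.0, -0.3, -1.4]
width: 0.0207
```

```bash
python3 -m handwheel '[[-1,[0,0,0.001],0],[-1,[0,0,0.001],0],[-1,[0,0,0.001],0],[-1,[0,0,0.001],0],[-1,[0,0,0],0]]'
```

```text
t: 5.95
eef_pos: [0.5746, -0.1834, 0.1579]
ee_rot: [0.707, 0.707, -0.0, -0.0]
wrist_force: [-0.1, -0.4, -1.4]
width: 0.0205
```

```bash
python3 -m handwheel '[[-1,[0,0,0.001],0],[-1,[0,0,0.001],0],[-1,[0,0,0.001],0],[-1,[0,0,0.001],0],[-1,[0,0,0],0]]'
```

```text
t: 6.37
eef_pos: [0.5748, -0.1835, 0.1543]
ee_rot: [0.707, 0.707, 0.0, 0.0]
wrist_force: [-0.7, 0.3, -1.5]
width: 0.0206
```

```bash
python3 -m handwheel '[[-1,[0,0,0.001],0],[-1,[0,0,0.001],0],[-1,[0,0,0.001],0],[-1,[0,0,0.001],0],[-1,[0,0,0],0]]'
```

```text
t: 6.78
eef_pos: [0.5747, -0.1835, 0.15]
ee_rot: [0.707, 0.707, -0.0, -0.0]
wrist_force: [0.5, -0.8, -0.9]
width: 0.0207
```

```bash
python3 -m handwheel '[[-1,[0,0,0.001],0],[-1,[0,0,0.001],0],[-1,[0,0,0.001],0],[-1,[0,0,0.001],0],[-1,[0,0,0],0]]'
```

```text
t: 7.2
eef_pos: [0.5747, -0.1834, 0.1459]
ee_rot: [0.707, 0.707, -0.0, -0.0]
wrist_force: [-0.4, 0.1, -0.4]
width: 0.0208
```

```bash
python3 look.py 5
```

```text
[[ 0.5747 -0.1834  0.1459]
 [ 0.5747 -0.1834  0.1459]
 [ 0.5747 -0.1834  0.1459]] 7.4
```

View pics/c5.png

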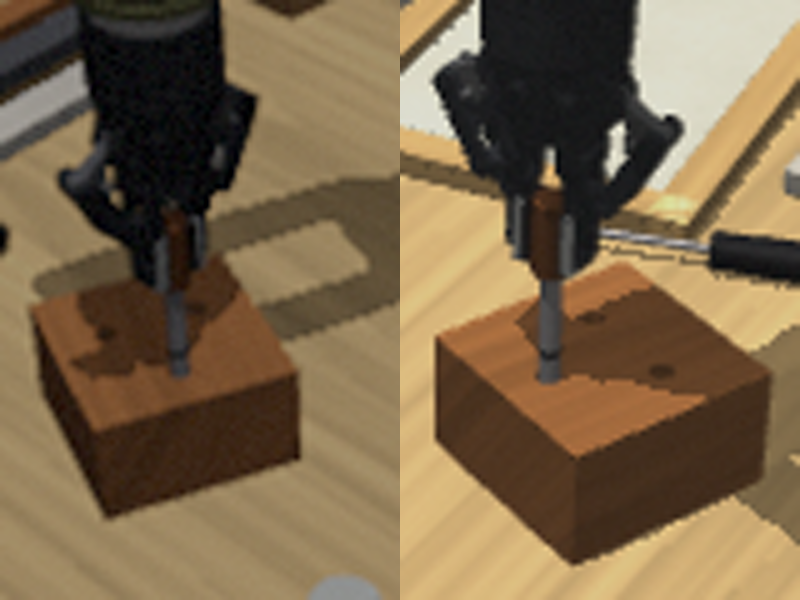

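```bash
python3 -m handwheel '[[-1,[0,0,0.001],0],[-1,[0,0,0.001],0],[-1,[0,0,0],0]]'
```

```text
t: 7.65
eef_pos: [0.5747, -0.1834, 0.1441]
ee_rot: [0.707, 0.707, -0.0, -0.0]
wrist_force: [0.2, 0.6, 0.9]
width: 0.0206
```

```bash
python3 -m handwheel '[[-1,[0,0,0.001],0],[-1,[0,0,0.001],0],[-1,[0,0,0],0]]'
```

```text
t: 7.9
eef_pos: [0.5747, -0.1835, 0.142]
ee_rot: [0.707, 0.707, -0.0, -0.0]
wrist_force: [0.0, -0.9, -0.6]
width: 0.0207
```

```bash
python3 -m handwheel '[[-1,[0,0,0.001],0],[-1,[0,0,0.001],0],[-1,[0,0,0],0]]'
```

```text
t: 8.15
eef_pos: [0.5747, -0.1834, 0.14]
ee_rot: [0.707, 0.707, -0.0, -0.0]
wrist_force: [1.0, -0.3, -0.9]
width: 0.0208
```

```bash
python3 -m handwheel '[[-1,[0,0,0.001],0],[-1,[0,0,0],0]]'
```

```text
t: 8.32
eef_pos: [0.5747, -0.1834, 0.139]
ee_rot: [0.707, 0.707, -0.0, -0.0]
wrist_force: [-0.2, 0.5, -0.8]
width: 0.0206
```

```bash
python3 -m handwheel '[[-1,[0,0,0.001],0],[-1,[0,0,0],0]]'
```

```text
t: 8.48
eef_pos: [0.5747, -0.1834, 0.1381]
ee_rot: [0.707, 0.707, -0.0, -0.0]
wrist_force: [-0.3, 0.1, -0.1]
width: 0.0206
```

```bash
python3 -m handwheel '[[-1,[0,0,0.001],0],[-1,[0,0,0],0]]'|grep -E 'pos|for'
```

```text
eef_pos: [0.5748, -0.1835, 0.1372]
wrist_force: [0.4, -0.0, 0.8]
```

```bash
python3 -m handwheel '[[-1,[0,0,0.001],0],[-1,[0,0,0],0]]'|grep -E 'pos|for'
```

```text
eef_pos: [0.5751, -0.1836, 0.1372]
wrist_force: [-1.5, 0.8, 5.4]
```

```bash
python3 -m handwheel '[[-1,[0,0,0.001],0],[-1,[0,0,0],0]]'|grep -E 'pos|for'
```

```text
eef_pos: [0.5753, -0.1837, 0.1371]
wrist_force: [-3.6, 1.4, 11.9]
```

```bash
python3 look.py 6
```

```text
[[ 0.5753 -0.1837  0.1371]
 [ 0.5753 -0.1837  0.1371]
 [ 0.5753 -0.1837  0.1371]] 9.1833
```

View pics/c6.png

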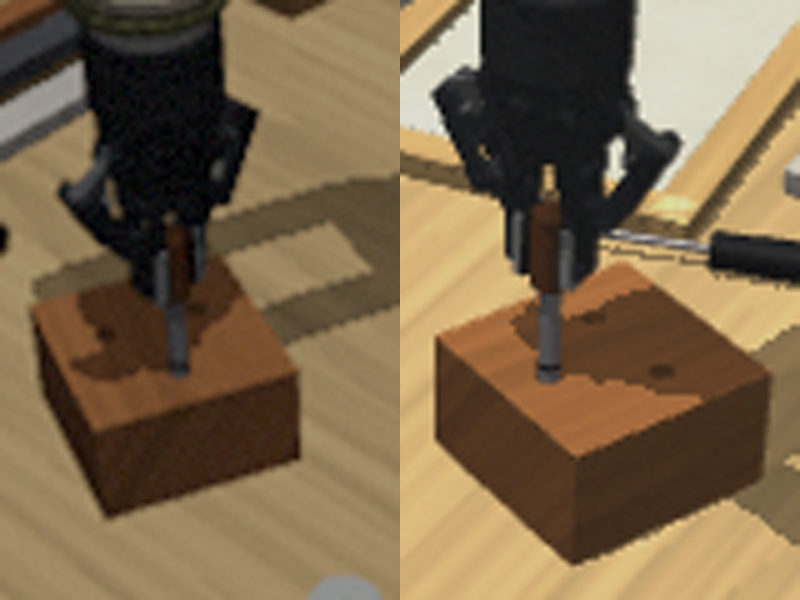

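```bash
python3 -m handwheel '[[-1,[0,0,0.0006],0],[-1,[0,0,0],0]]'|grep -E 'pos|for'
```

```text
eef_pos: [0.5754, -0.1838, 0.1371]
wrist_force: [-4.6, 2.1, 14.1]
```

Socket C stops hard at about 14 N with the band still about 7 mm above the top, so it is unfinished. I pull out and move to socket A.

```bash
python3 -m handwheel '[[-1,[0,0,-0.004],0],[-1,[0,0,-0.008],0],[-1,[0,0,-0.01],0],[-1,[0,0,-0.01],0],[-1,[0,0,-0.01],0],[-1,[0,0,-0.006],0],[-1,[0,0,0],0],[-1,[0,0,0],0]]'
python3 -m handwheel '[[-1,[-0.02,0.0022,0],0],[-1,[-0.02,0.0022,0],0],[-1,[-0.0205,0.0021,0],0],[-1,[0,0,0],0],[-1,[0,0,0],0],[-1,[0,0,0],0]]'
python3 look.py 7; python3 - <<'E'
from h import *
a=cv2.imread('pics/scene7.png');b=cv2.imread('pics/side7.png')
cv2.imwrite('pics/d7.png',np.hstack([cv2.resize(x[y0:y0+45,x0:x0+30],(400,600),interpolation=cv2.INTER_NEAREST) for x,x0,y0 in((a,196,142),(b,279,130))]))
E
```

```text
t: 10.02
eef_pos: [0.5752, -0.1837, 0.1836]
ee_rot: [0.707, 0.707, 0.0, 0.001]
wrist_force: [0.0, 0.2, -0.9]
width: 0.0208
t: 10.52
eef_pos: [0.5809, -0.2434, 0.1819]
ee_rot: [0.707, 0.707, -0.0, -0.001]
wrist_force: [-0.5, 0.2, -1.6]
width: 0.0208
[[ 0.5809 -0.2434  0.1819]
 [ 0.5811 -0.243   0.1823]
 [ 0.5813 -0.2431  0.1826]] 10.7167
```

View pics/d7.png

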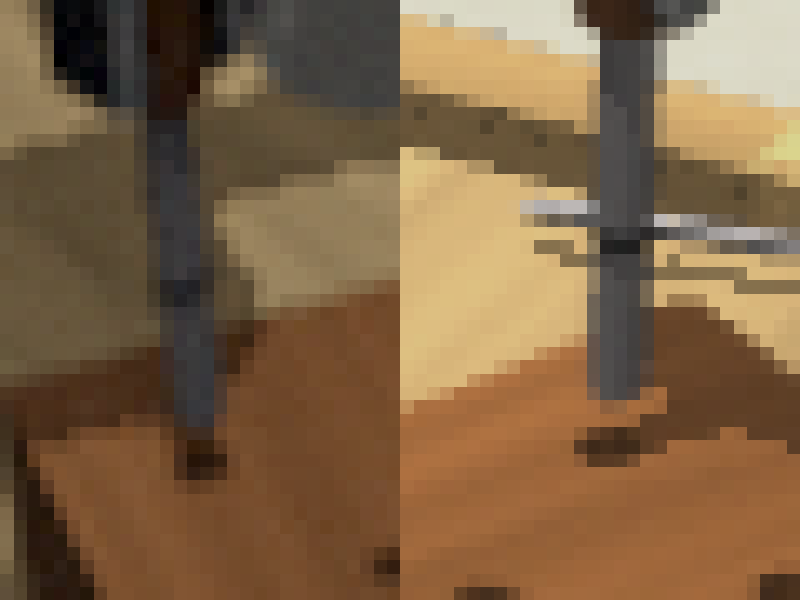

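```bash
python3 -m handwheel '[[-1,[0.0005,0.0004,0.004],0],[-1,[0,0,0.004],0],[-1,[0,0,0.003],0],[-1,[0,0,0],0]]'|grep -E 'pos|for'
python3 -m handwheel '[[-1,[0,0,0.002],0],[-1,[0,0,0],0]]'|grep -E 'pos|for'
```

```text
eef_pos: [0.5811, -0.243, 0.1703]
wrist_force: [0.1, -0.5, -1.3]
eef_pos: [0.5815, -0.2434, 0.1692]
wrist_force: [0.2, 0.7, -0.9]
```

```bash
python3 -m handwheel '[[-1,[0,0,0.001],0],[-1,[0,0,0.001],0],[-1,[0,0,0],0]]'|grep -E 'pos|for'
```

```text
eef_pos: [0.5817, -0.2435, 0.1675]
wrist_force: [0.3, -0.6, -0.8]
```

```bash
python3 -m handwheel '[[-1,[0,0,0.001],0],[-1,[0,0,0.001],0],[-1,[0,0,0],0]]'|grep -E 'pos|for'
```

```text
eef_pos: [0.5818, -0.2434, 0.1656]
wrist_force: [1.0, 1.2, -1.1]
```

```bash
python3 -m handwheel '[[-1,[0,0,0.001],0],[-1,[0,0,0.001],0],[-1,[0,0,0],0]]'|grep -E 'pos|for'
```

```text
eef_pos: [0.5818, -0.2434, 0.1636]
wrist_force: [0.9, -0.4, -1.3]
```

```bash
python3 -m handwheel '[[-1,[0,0,0.001],0],[-1,[0,0,0.001],0],[-1,[0,0,0.001],0],[-1,[0,0,0],0]]'|grep -E 'pos|for'
```

```text
eef_pos: [0.5818, -0.2434, 0.1605]
wrist_force: [1.1, 0.9, -1.3]
```

```bash
python3 -m handwheel '[[-1,[0,0,0.001],0],[-1,[0,0,0.001],0],[-1,[0,0,0.001],0],[-1,[0,0,0],0]]'|grep -E 'pos|for'
```

```text
eef_pos: [0.5817, -0.2435, 0.1575]
wrist_force: [2.6, 0.8, -1.6]
```

```bash
python3 -m handwheel '[[-1,[0,0,0.001],0],[-1,[0,0,0.001],0],[-1,[0,0,0.001],0],[-1,[0,0,0],0]]'|grep -E 'pos|for'
```

```text
eef_pos: [0.5819, -0.2436, 0.1548]
wrist_force: [2.5, -0.4, 0.2]
```

```bash
python3 -m handwheel '[[-1,[0,0,0.001],0],[-1,[0,0,0.001],0],[-1,[0,0,0.001],0],[-1,[0,0,0],0]]'|grep -E 'pos|for'
```

```text
eef_pos: [0.5818, -0.2435, 0.1516]
wrist_force: [2.1, 1.1, 0.9]
```

```bash
python3 -m handwheel '[[-1,[0,0,0.001],0],[-1,[0,0,0.001],0],[-1,[0,0,0.001],0],[-1,[0,0,0],0]]'|grep -E 'pos|for'
```

```text
eef_pos: [0.5817, -0.2434, 0.1484]
wrist_force: [2.1, 0.2, 0.3]
```

```bash
python3 -m handwheel '[[-1,[0,0,0.001],0],[-1,[0,0,0.001],0],[-1,[0,0,0.001],0],[-1,[0,0,0],0]]'|grep -E 'pos|for'
```

```text
eef_pos: [0.5817, -0.2434, 0.1454]
wrist_force: [3.1, 0.5, 1.2]
```

```bash
python3 -m handwheel '[[-1,[0,0,0.001],0],[-1,[0,0,0.001],0],[-1,[0,0,0.001],0],[-1,[0,0,0],0]]'|grep -E 'pos|for'
```

```text
eef_pos: [0.5817, -0.2434, 0.1423]
wrist_force: [1.9, -0.3, 0.9]
```

Going in smoothly. The unfinished range is TCP 0.140 to 0.133, so I use finer steps here.

```bash
python3 -m handwheel '[[-1,[0,0,0.001],0],[-1,[0,0,0.001],0],[-1,[0,0,0],0]]'|grep -E 'pos|for'
```

```text
eef_pos: [0.5817, -0.2434, 0.1404]
wrist_force: [2.7, 0.2, -0.0]
```

```bash
python3 -m handwheel '[[-1,[0,0,0.001],0],[-1,[0,0,0.001],0],[-1,[0,0,0],0]]'|grep -E 'pos|for'
```

```text
eef_pos: [0.5817, -0.2434, 0.1384]
wrist_force: [3.0, -0.1, 1.6]
```

```bash
python3 -m handwheel '[[-1,[0,0,0.001],0],[-1,[0,0,0.0005],0],[-1,[0,0,0],0]]'|grep -E 'pos|for'
```

```text
eef_pos: [0.5817, -0.2435, 0.137]
wrist_force: [2.8, 0.1, 2.0]
```

```bash
python3 -m handwheel '[[-1,[0,0,0.001],0],[-1,[0,0,0.0005],0],[-1,[0,0,0],0]]'|grep -E 'pos|for'
```

```text
eef_pos: [0.5817, -0.2435, 0.1355]
wrist_force: [2.5, 1.5, 2.6]
```

```bash
python3 -m handwheel '[[-1,[0,0,0.001],0],[-1,[0,0,0],0]]'|grep -E 'pos|for'
```

```text
eef_pos: [0.5817, -0.2434, 0.1344]
wrist_force: [2.5, -0.7, -0.1]
```

```bash
python3 -m handwheel '[[-1,[0,0.0004,0.001],0],[-1,[0,0,0],0]]'|grep -E 'pos|for'
```

```text
eef_pos: [0.5818, -0.2434, 0.1332]
wrist_force: [1.1, -0.4, -1.0]
```

```bash
python3 -m handwheel '[[-1,[0,0,0.001],0],[-1,[0,0,0],0]]'|grep -E 'pos|for'
```

```text
eef_pos: [0.5818, -0.2434, 0.1322]
wrist_force: [1.7, 0.0, -0.3]
```

```bash
python3 -m handwheel '[[-1,[0,0,0.001],0],[-1,[0,0,0],0]]'|grep -E 'pos|for'
```

```text
eef_pos: [0.5819, -0.2434, 0.1313]
wrist_force: [1.7, -0.4, -0.1]
```

```bash
python3 -m handwheel '[[-1,[0,0,0.001],0],[-1,[0,0,0],0]]'|grep -E 'pos|for'
```

```text
eef_pos: [0.5819, -0.2434, 0.1303]
wrist_force: [1.5, -0.3, -0.1]
```

```bash
python3 -m handwheel '[[-1,[0,0,0.001],0],[-1,[0,0,0],0]]'|grep -E 'pos|for'
```

```text
eef_pos: [0.5819, -0.2435, 0.1294]
wrist_force: [0.1, -1.0, 0.2]
```

```bash
python3 -m handwheel '[[-1,[0,0,0.001],0],[-1,[0,0,0],0]]'|grep -E 'pos|for'
```

```text
eef_pos: [0.582, -0.2435, 0.1284]
wrist_force: [1.1, -0.1, -0.2]
```

It is already deeper than any unfinished socket can be, so this is the finished one. I continue to the bottom.

```bash
python3 -m handwheel '[[-1,[0,0,0.001],0],[-1,[0,0,0],0]]'|grep -E 'pos|for'
```

```text
eef_pos: [0.582, -0.2434, 0.1274]
wrist_force: [1.5, -0.4, -0.3]
```

```bash
python3 -m handwheel '[[-1,[0,0,0.001],0],[-1,[0,0,0],0]]'|grep -E 'pos|for'
```

```text
eef_pos: [0.582, -0.2434, 0.1264]
wrist_force: [0.1, -0.3, -0.3]
```

```bash
python3 -m handwheel '[[-1,[0,0,0.001],0],[-1,[0,0,0],0]]'|grep -E 'pos|for'
```

```text
eef_pos: [0.582, -0.2434, 0.1254]
wrist_force: [1.0, -0.1, -0.4]
```

```bash
python3 -m handwheel '[[-1,[0,0,0.001],0],[-1,[0,0,0],0]]'|grep -E 'pos|for'
```

```text
eef_pos: [0.582, -0.2435, 0.1244]
wrist_force: [0.6, -0.7, -0.4]
```

```bash
python3 -m handwheel '[[-1,[0,0,0.001],0],[-1,[0,0,0],0]]'|grep -E 'pos|for'
```

```text
eef_pos: [0.582, -0.2434, 0.1234]
wrist_force: [0.9, 0.9, -0.4]
```

```bash
python3 -m handwheel '[[-1,[0,0,0.001],0],[-1,[0,0,0],0]]'|grep -E 'pos|for'
```

```text
eef_pos: [0.582, -0.2434, 0.1224]
wrist_force: [1.7, -0.7, -0.4]
```

```bash
python3 look.py 8
```

```text
[[ 0.582  -0.2434  0.1224]
 [ 0.582  -0.2434  0.1224]
 [ 0.582  -0.2434  0.1224]] 17.6667
```

View pics/c8.png

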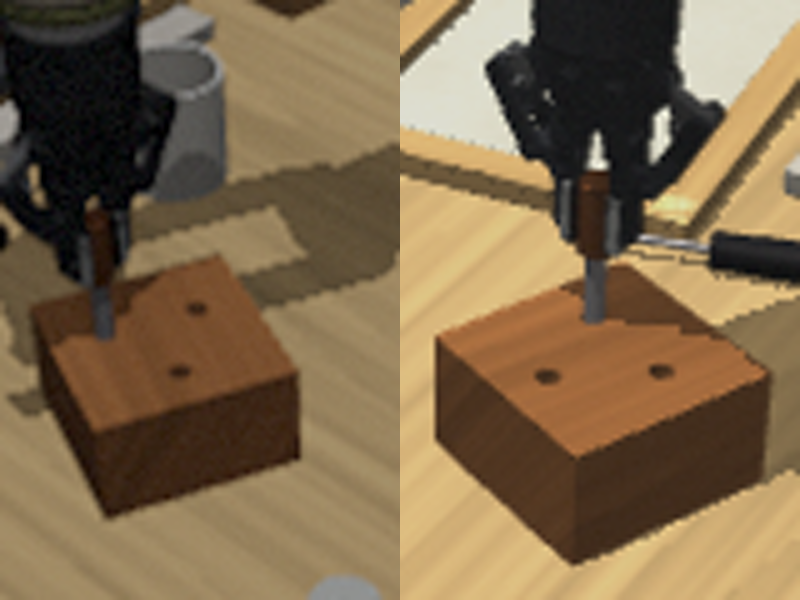

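The band has sunk out of sight: only plain rod shows above the socket at (103,335) in the scene view and (594,320) in the side view. I continue to the bottom.

```bash
python3 -m handwheel '[[-1,[0,0,0.001],0],[-1,[0,0,0],0]]'|grep -E 'pos|for'
```

```text
eef_pos: [0.582, -0.2435, 0.1216]
wrist_force: [0.4, -0.3, 0.2]
```

```bash
python3 -m handwheel '[[-1,[0,0,0.001],0],[-1,[0,0,0],0]]'|grep -E 'pos|for'
```

```text
eef_pos: [0.582, -0.2434, 0.1206]
wrist_force: [0.4, -0.5, 0.4]
```

```bash
python3 -m handwheel '[[-1,[0,0,0.001],0],[-1,[0,0,0],0]]'|grep -E 'pos|for'
```

```text
eef_pos: [0.5821, -0.2435, 0.1195]
wrist_force: [-0.5, -0.4, -0.0]
```

```bash
python3 -m handwheel '[[-1,[0,0,0.001],0],[-1,[0,0,0],0]]'|grep -E 'pos|for'
```

```text
eef_pos: [0.5823, -0.2436, 0.1194]
wrist_force: [-0.8, -0.2, 4.4]
```

```bash
python3 -m handwheel '[[-1,[0,0,0.001],0],[-1,[0,0,0],0]]'|grep -E 'pos|for'
```

```text
eef_pos: [0.5825, -0.2438, 0.1193]
wrist_force: [-3.0, 0.2, 10.2]
```

```bash
python3 -m handwheel '[[-1,[0,0,0.0008],0],[-1,[0,0,0],0]]'|grep -E 'pos|for'
```

```text
eef_pos: [0.5827, -0.2439, 0.1193]
wrist_force: [-5.0, 1.5, 13.8]
```

```bash
python3 -m handwheel '[[-1,[0,0,0.0005],0],[-1,[0,0,0],0],[-1,[0,0,0],0]]'|grep -E 'pos|for'
```

```text
eef_pos: [0.5828, -0.244, 0.1192]
wrist_force: [-5.6, 2.0, 16.4]
```

Pressed home at about 16 N. Now I unload, open and retreat.

```bash
python3 -m handwheel '[[-1,[0,0,-0.001],0],[-1,[0,0,-0.0012],0],[-1,[0,0,0],0],[-1,[0,0,0],0]]'|grep -E 'pos|for'
python3 -m handwheel '[[0,[0,0,0],0],[0.5,[0,0,0],0],[1,[0,0,0],0],[1,[0,0,0],0],[1,[0,0,0],0],[1,[0,0,0],0],[1,[0,0,0],0],[1,[0,0,0],0]]'
```

```text
eef_pos: [0.5823, -0.2437, 0.1194]
wrist_force: [-1.3, 0.4, 8.1]
t: 19.92
eef_pos: [0.5821, -0.2435, 0.1185]
ee_rot: [0.707, 0.707, -0.0, -0.0]
wrist_force: [0.3, 0.3, 0.2]
width: 0.0853
```

```bash
python3 -m handwheel '[[1,[0,0,-0.02],0],[1,[0,0,-0.035],0],[1,[0,0,-0.035],0],[1,[0,0,-0.03],0],[1,[0,0,0],0],[1,[0,0,0],0],[1,[0,0,0],0]]'; python3 look.py 9
```

```text
t: 20.5
eef_pos: [0.582, -0.2435, 0.2383]
ee_rot: [0.707, 0.707, -0.0, -0.0]
wrist_force: [0.1, -0.1, -0.1]
width: 0.0856
[[ 0.582  -0.2435  0.2383]
 [ 0.5813 -0.2431  0.2366]
 [ 0.5813 -0.2431  0.2366]] 20.7
```

View pics/c9.png

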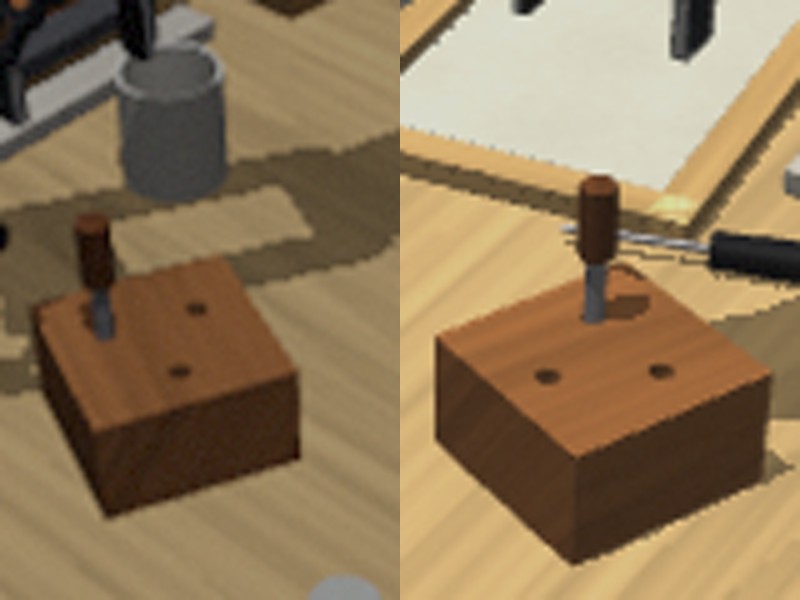

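The rod stands upright in socket A with the band hidden, and the gripper is clear above it. I hand in.

```bash
python3 -c "
from rig import order;print(order.sign_off())"
```

```text
the job is handed in; nothing more can be done
None
```

The depth rod is standing in the finished socket with its black band below the hub's top. The job was handed in at about 21 s of the 67 s allowed.

- **First socket, near (0.575, -0.181):** the rod stopped hard at about 14 N with the band still about 7 mm above the top. I judged it unfinished and pulled the rod out.
- **Second socket, near (0.582, -0.241):** the rod went about 18 mm deeper and the band disappeared. I pressed it home at 16.4 N on the wrist reading, then eased off to about 8 N and opened the gripper.
- **Third socket:** not tested.

**Last checks:** the scene and side views show the rod upright and still with no band visible, and the gripper clear above it. Forces read near zero. I saw nothing else on the bench move.

**Disagreements:**
- **Ball friction:** the expected 2 to 5 N hardly showed in the wrist readings.
- **Camera positions:** the two fixed views differed by 1 to 2.5 mm on the rod tip, so I corrected each entry by comparing rod and hole in both pictures.

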